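# Take the hood off its keyhole screws and close up the loaded capsule plate

### The arm

A 6-joint arm with a two-finger parallel gripper is mounted at the origin on the work surface. World frame = base frame: x ahead of the robot, y to its left, z up, the work surface at z = 0. Lengths are in mm, angles in degrees, forces in N, time in s.
With the tool pointing down it reaches from about 150 to 775 mm from the base axis. Payload 6.1 kg.
Tool frame: the origin (TCP) lies midway between the tips of the shut fingers; the grasp point (between the pads) lies 19 mm behind it (grip_point_offset is the distance from the TCP to the grasp point, in mm); x points along the fingers, z is the direction in which the jaws open and shut, and the axes are right-handed (so a half turn about x gives the same grasp; the last joint's range is limited). The gripper opens to 85 mm and grips with 20 to 120 N. Pads are 22 mm wide; open, the fingers measure 114 mm over their backs; the gripper's body (76 mm by 85 mm) begins 54 mm behind the grasp point. The pads swing forward as they close: fully open they stand 13 mm farther back than shut.
Start: joints at [-75, 7.208, -2.269, 80.523, 0, 90], TCP at [135.874, -507.096, 231.295] pointing down, gripper open.
Joint ranges: [-155.77, 155.77], [-54.66, 111.73], [-72.52, 77.12], [-102.08, 115.82], [-83.92, 84.16], [-180, 180]. Speed limits (degrees/s): [136.94, 136.94, 172.46, 180, 180, 180].

### API

Orientations are given as a 3x3 rotation matrix whose columns are the frame's x, y, z axes.
In Python, from rig import * gives the robot as it stands.
- The arm moves only by the tool apply_moves, never from a script. Its argument "plan" is a list of rows, each an object with "translation": the shift along the world's x, y, z as a fraction of full scale, a list of three; "yaw": the turn about the world's z as a fraction of full scale. In form: [{"translation": [dx, dy, dz], "yaw": yaw}, ...]. A call has 1 to 20 rows; each row is the pose to reach, as a shift and turn from the pose measured when the call began; what a row does not reach only later rows make up. Full scale, the value 1, is 0.5 m for a shift and pi/2 rad for a turn. A row lasts 1/10 s, in which the tool goes at most 50 mm and 8.59 degrees, less where a joint would pass 70% of its speed; a pose out of reach is approached as far as the arm can. A call with a number of a shift or a turn outside -1 to 1 is refused whole. A call with a gripper value outside its range is refused whole. "hand" is the closure in counts, from 0 (fully open) to 255 (shut), set as the call begins (left out, the last holds). The fingers move at their own pace and stop on an object; the grip force is fixed at half the most. Time passes only in rows, so rows that repeat a pose let the fingers close. It gives the time, the measured TCP pose, the force and the opening at its end, in the units of the state.
- get_obs(): the state, without advancing time (a new reading comes with each control period).
- grab_frame(name): name is "scene" or "top" or "wrist"; returns a dict with "image" (420x560x3 uint8, red, green, blue), "z_map" (420x560 float32, mm along the optical axis (not along the pixel's ray), 0 where there is no reading), "mtx" (3x3 intrinsics, pixels), "dist" ([k1, k2, p1, p2, k3] as OpenCV has them; the pictures are not rectified), "world_from_camera" (4x4, takes a point from camera to world coordinates). Camera axes: x right, y up, looking along -z (the intrinsics and any distortion apply to the point x, -y, -z); pixel columns grow to the right and rows downward; lengths in mm; the calibration is good to about 2 mm. A picture is of the moment at which its call begins.
- sign_off(): hands the job in, once; it reports no verdict.
The state is a dict: "time_s": time; "qpos": joint angles; "qd": joint speeds; "joint_efforts": joint torques, N m; "ee_pos": TCP position; "eef_rot": TCP orientation; "wrist_force": force on the tool from outside, world axes, zero at the start; "wrist_torque": the same for the moment, N m; "grip_width": finger opening in mm.
Only numpy, scipy, OpenCV 4.12 (cv2) and the standard library are available. Lean on these libraries where they do the work, as an engineer would, in place of code of your own. Each camera call takes 0.05 s, during which the arm holds its last target.

### The job

The capsule plate is loaded and must be covered. Take the steel hood down from the two screws on the housing: lift it until the round parts of its keyholes are over the screw heads, then pull it straight off. Lower it over the loaded plate so that its rim sits flat on the base all round, let go, and do not drop it or push the other things about.

Things in the scene. Friction and masses are not known exactly. Their poses are not given: they have to be found in the camera images.
- housing: Fixed low steel housing, 100 deep (its x) x 190 wide (its y) x 128 mm high. Origin on the bench below the middle of its upright screw face; x points from this face into the housing, z up. Two headed screws stick out of the face along -x, at y = +38 and -38 mm, 116 mm up; the hood is pulled off along -x.
- screw_left (a point): Middle of the head of the screw at y = +38 mm, 9.5 mm in front of the face. Both screws alike, fixed: shank 8 mm thick, round head 20 mm wide and 6 mm thick, 6.5 mm free between face and head; the head ends 12.5 mm off the face.
- hood: Loose hood of bright metal, a box open below, 96 (its x) x 136 (its y) x 75 mm high, walls 4 mm, about 0.5 kg. Origin at the centre of its lower rim, z up. It hangs on the screws at the start, its +x wall (with two keyholes) against the screw face, its axes along the housing's, the rim 60 mm above the bench and the origin 48 mm off the face.
- keyhole (a point): Centre of the round part (30 mm wide, 30 mm above the rim) of the keyhole at the hood's y = +38 mm; the other is at -38 mm. A slot 11 mm wide goes up from it to 60 mm above the rim; while hung the shanks sit at the slots' upper ends. Lifting by 26 mm (21 to 30 will do) brings the heads into the round parts; they are clear after 13 mm of pull or more.
- hood_handle (a point): Centre of the hood's handle bar, 110 mm above the rim's centre: a dark bar 14 mm thick (hood's x) and high, 78 mm long (hood's y), on two small posts 68 mm apart, with 28 mm free below it over the hood's top. It can be pinched across its thickness from above.
- capsule_plate: Fixed loaded capsule plate: a flat base 150 (its x) x 190 (its y) x 6 mm, on it a block 70 (x) x 110 (y) mm whose top is 26 mm above the bench, with rows of red capsules up to 32 mm. Origin on the bench at the centre, z up. The hood, long side along the plate's long side (either way round), fits over the block with 9 mm to spare on each side; its rim then rests on the base, 6 mm above the bench.
- jar: Loose bystander: closed jar, 54 mm wide, 60 mm high; origin at its underside.
- parts_tray: Loose bystander: small white open tray, 90 x 70 x 30 mm; origin at its underside.
- cup: Loose bystander: steel cup, 70 mm wide, 55 mm high; origin at its underside.
Not all that is in view belongs to the job. Several things have the shape of the housing; the one meant has the colours described above. There is more than one size of the capsule_plate; the job needs the larger.

How it is judged:
By the outcome, as a careful person would: the job done as asked, in the order asked, and still so for the second after the job is handed in, with the robot touching nothing.
It also fails if it takes over 43 s, if anything falls off the work surface, if the arm or the gripper's body presses on something with over 40 N, if the wrist force passes 120 N, or if a joint passes its speed limit or range.

## Working session

There is one attempt and no reset: what is moved stays moved. The work goes in short steps, Python scripts to look and compute and a tool call to move; the robot and the scene stay as the last step left them, time stands still between calls to the robot, and variables do not carry over. Pictures are saved under pics/ and viewed, and the job is handed in when it is done.

Besides the shell and the picture viewer there is one more tool, called as name(argument=value, ...), one argument or row to a line, values as JSON. apply_moves: Moves the arm, as the interface text tells. Shift numbers are shares of 0.5 m and turn numbers shares of pi/2 rad, none past 1 either way. Its arguments: {"type":"object","properties":{"plan":{"type":"array","items":{"type":"object","properties":{"translation":{"type":"array","items":{"type":"number","minimum":-1,"maximum":1}},"yaw":{"type":"number","minimum":-1,"maximum":1}}}},"hand":{"type":"number"}},"required":["plan"]}

```bash
ls; mkdir -p pics; cat > h.py <<'E'
from rig import *
import numpy as np, cv2, pickle
def snap(n,tag):
    f=grab_frame(n); pickle.dump(f,open(f'{tag}.pkl','wb')); cv2.imwrite(f'pics/{tag}.png',f['image'][:,:,::-1]); return f
def load(tag): return pickle.load(open(f'{tag}.pkl','rb'))
def px(f,u,v,z=None):
    "pixel -> world; by depth map, or by intersection with world plane z"
    p=cv2.undistortPoints(np.array([[[u,v]]],float),np.array(f['mtx']),np.array(f['dist']))[0,0]
    d=np.array([p[0],-p[1],-1.]); T=np.array(f['world_from_camera'])
    if z is None:
        return T[:3,:3]@(d*f['z_map'][int(round(v)),int(round(u))])+T[:3,3]
    w=T[:3,:3]@d; return T[:3,3]+w*(z-T[2,3])/w[2]
def crop(f,u0,v0,u1,v1,tag,s=4):
    im=f['image'][v0:v1,u0:u1,::-1]; cv2.imwrite(f'pics/{tag}.png',cv2.resize(im,None,fx=s,fy=s,interpolation=cv2.INTER_CUBIC))
def cloud(f):
    h,w=f['z_map'].shape; uv=np.stack(np.meshgrid(np.arange(w),np.arange(h)),-1).reshape(-1,1,2).astype(float)
    p=cv2.undistortPoints(uv,np.array(f['mtx']),np.array(f['dist']))[:,0]
    z=f['z_map'].reshape(-1,1); P=np.c_[p[:,0:1]*z,-p[:,1:2]*z,-z]; T=np.array(f['world_from_camera'])
    W=P@T[:3,:3].T+T[:3,3]; W[z[:,0]==0]=np.nan; return W.reshape(h,w,3)
E
python3 - <<'E'
from h import *
print(get_obs())
for n in('scene','top','wrist'):
    f=snap(n,n+'0'); print(n,f['world_from_camera'],f['mtx'][0])
E
```

```text
pics
{'time_s': 0.0, 'qpos': array([-7.49998032e+01,  7.24083498e+00, -2.32876840e+00,  8.05251432e+01,
        9.57784702e-04,  9.00013338e+01]), 'qd': array([ 0.01267377,  0.0286158 , -0.0649952 ,  0.01226772, -0.04501104,
       -0.05038422]), 'joint_efforts': array([-3.44385007e-04, -4.35914862e+01,  3.52922845e+01,  1.73946982e-02,
        2.69502709e-05, -2.49350663e-06]), 'ee_pos': array([ 135.77330201, -506.68681519,  230.51359323]), 'eef_rot': array([[-4.11851690e-04,  9.65930969e-01,  2.58799523e-01],
       [ 1.60161707e-03,  2.58799850e-01, -9.65929642e-01],
       [-9.99998633e-01,  1.66779788e-05, -1.65363869e-03]]), 'wrist_force': array([-0.45445554, -0.78704571, -0.44534079]), 'wrist_torque': array([-0.06237728, -0.00587853,  0.04855531]), 'grip_width': 85.3952065154731}
scene [[ 2.26259894e-01 -8.41873949e-01  4.89953789e-01  1.03577216e+03]
 [ 9.74038543e-01  1.91705152e-01 -1.20407854e-01 -2.08156168e+02]
 [ 7.44156991e-03  5.04477343e-01  8.63392862e-01  1.09589289e+03]
 [ 0.00000000e+00  0.00000000e+00  0.00000000e+00  1.00000000e+00]] [434.15560367   0.         277.58891556]
top [[-1.32237229e-02  9.96793764e-01 -7.89134060e-02  3.52100893e+02]
 [-9.99593535e-01 -1.51717079e-02 -2.41367851e-02 -9.70427696e+01]
 [-2.52566480e-02  7.85621523e-02  9.96589228e-01  1.53499372e+03]
 [ 0.00000000e+00  0.00000000e+00  0.00000000e+00  1.00000000e+00]] [455.76442131   0.         281.05496197]
wrist [[ 2.58961459e-01  9.29128212e-01  2.63931295e-01  2.03383634e+02]
 [-9.65885470e-01  2.49686728e-01  6.87153329e-02 -4.88813868e+02]
 [-2.05478703e-03 -2.72722025e-01  9.62090679e-01  3.71817546e+02]
 [ 0.00000000e+00  0.00000000e+00  0.00000000e+00  1.00000000e+00]] [369.41476617   0.         282.77731819]
```

View pics/scene0.png

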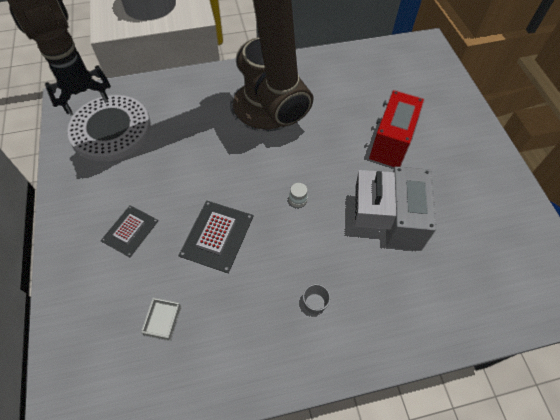

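View pics/top0.png

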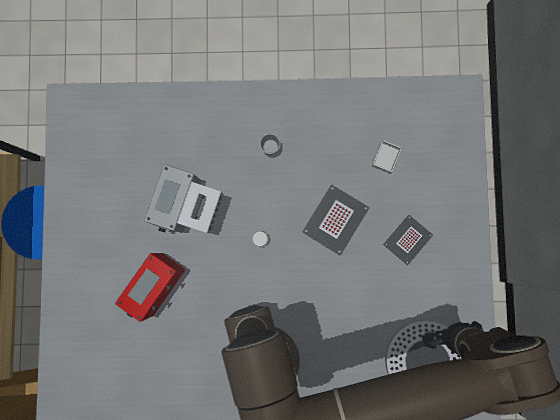

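The scene and top views agree. The steel housing with the hood is at top (185,203), and the red decoy housing is at (150,287). The large plate is at (336,220), and the small decoy plate is at (408,240). The jar, cup and tray are at (261,239), (271,146) and (387,157). I'll check these choices in close crops and measure.

```bash
python3 - <<'E'
from h import *
f=load('top0'); crop(f,140,155,240,250,'c1',6); crop(f,295,175,380,265,'c2',6)
s=load('scene0'); crop(s,340,155,445,255,'c3',6)
for n in('top0','scene0'):
    W=cloud(load(n)); ok=~np.isnan(W[...,2])
    print(n,'bench z',np.nanmedian(W[280:330,200:215,2]) )
E
```

```text
top0 bench z -0.11001802188161491
scene0 bench z 0.14414811281017137
```

View pics/c1.png

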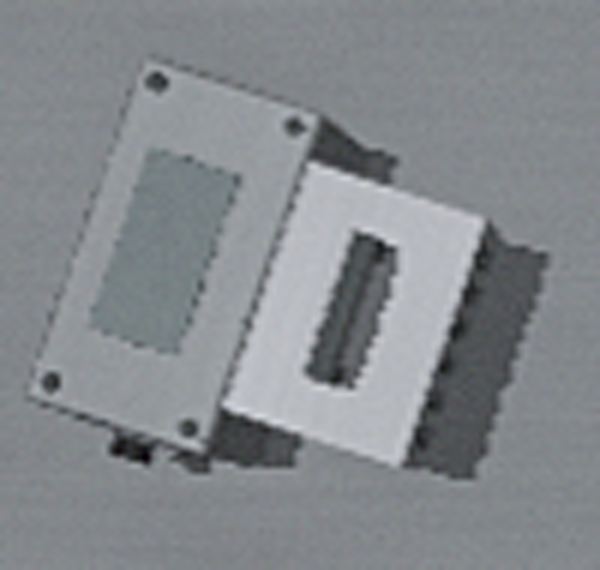

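View pics/c2.png

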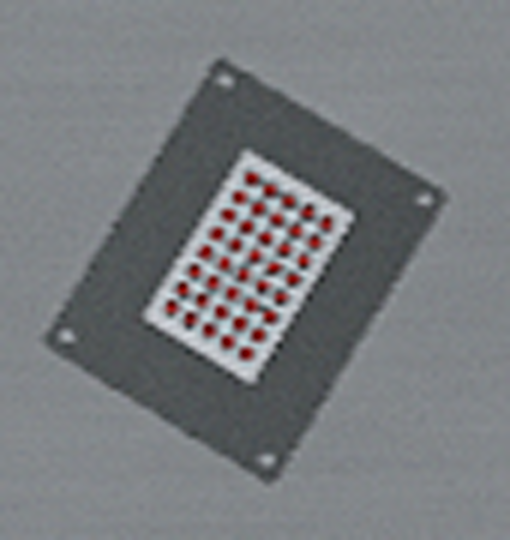

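View pics/c3.png

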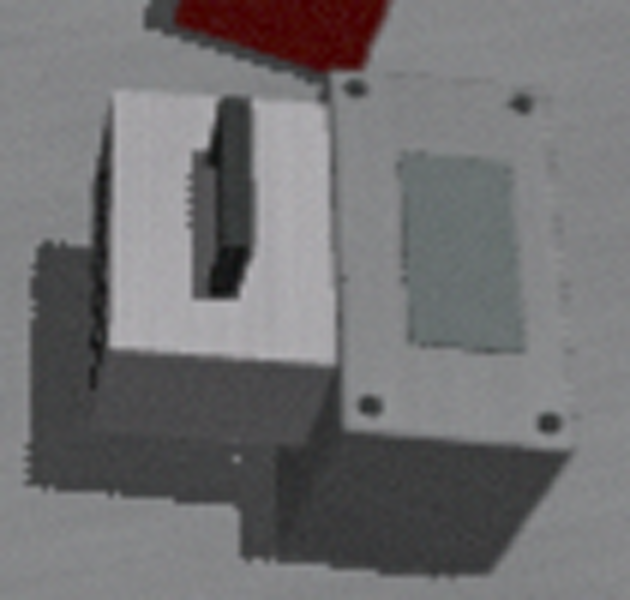

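```bash
python3 - <<'E'
from h import *
def rect(f,u0,v0,s,pts,z,name):
    P=np.array([px(f,u0+(x+.5)/s-.5,v0+(y+.5)/s-.5,z) for x,y in pts])[:,:2]
    (c,wh,a)=cv2.minAreaRect(P.astype(np.float32))
    m=P.mean(0); e=[np.linalg.norm(P[i]-P[(i+1)%4]).round(1) for i in range(4)]
    d=(P[1]-P[0])-(P[3]-P[2]);d2=(P[2]-P[1])-(P[0]-P[3])
    print(name,m.round(1),e,'dir01',np.degrees(np.arctan2(d[1],d[0])).round(2),'dir12',np.degrees(np.arctan2(d2[1],d2[0])).round(2))
f=load('top0')
rect(f,140,155,6,[(148,62),(318,118),(205,458),(30,398)],128,'housing')
rect(f,140,155,6,[(310,163),(490,220),(402,467),(225,408)],135,'hoodtop')
rect(f,295,175,6,[(220,60),(448,198),(273,482),(43,340)],6,'plate')
rect(f,295,175,6,[(247,150),(355,215),(252,383),(145,318)],26,'block')
s=load('scene0')
rect(s,340,155,6,[(113,90),(327,100),(335,365),(107,347)],135,'hoodtop scene')
rect(s,340,155,6,[(329,70),(547,80),(575,450),(342,430)],128,'housing scene')
for n in('top0','scene0'):
    W=cloud(load(n)); x,y,z=W[...,0],W[...,1],W[...,2]
    def fit(m,name):
        m=m.astype(np.uint8);k,l,st,ce=cv2.connectedComponentsWithStats(m)
        for i in range(1,k):
            if st[i,4]>25:
                P=W[l==i]; print(n,name,st[i,4],ce[i].round(),'mean',P.mean(0).round(1),'rect',cv2.minAreaRect(P[:,:2].astype(np.float32)))
    near=(x>200)&(x<750)
    g=near&(y>50)&(y<420)
    fit(g&(z>168)&(z<185),'bar')
    fit(g&(z>132)&(z<140),'hoodtop')
    fit(g&(z>124)&(z<131),'house')
    fit((x>200)&(x<600)&(y>-500)&(y<-50)&(z>20)&(z<40),'block')
    fit((x>200)&(x<600)&(y>-500)&(y<-50)&(z>3)&(z<12),'base')
    fit((x>200)&(x<700)&(y>-100)&(y<150)&(z>40)&(z<75),'jar/cup')
E
```

```text
housing [524.6 286.5] [np.float64(94.3), np.float64(186.0), np.float64(96.6), np.float64(185.2)] dir01 -109.41 dir12 161.4
hoodtop [493.3 190.6] [np.float64(98.5), np.float64(135.1), np.float64(96.7), np.float64(133.9)] dir01 -108.83 dir12 160.61
plate [ 456.9 -242.5] [np.float64(148.5), np.float64(186.5), np.float64(149.7), np.float64(186.4)] dir01 -122.57 dir12 147.01
block [ 457.1 -242.8] [np.float64(69.2), np.float64(108.9), np.float64(68.5), np.float64(109.0)] dir01 -122.3 dir12 147.59
hoodtop scene [497.6 191.1] [np.float64(96.7), np.float64(138.4), np.float64(96.9), np.float64(134.8)] dir01 72.98 dir12 -19.5
housing scene [529.9 287.2] [np.float64(100.1), np.float64(192.5), np.float64(98.0), np.float64(187.9)] dir01 72.83 dir12 -19.48
top0 bar 121 [196. 206.] mean [492.6 191.8 174.5] rect ((493.1242370605469, 192.05746459960938), (14.6762056350708, 77.34247589111328), 70.18475341796875)
top0 hoodtop 567 [195. 207.] mean [493.9 204.7 134.6] rect ((493.75885009765625, 194.54263305664062), (102.22994995117188, 135.26251220703125), 69.56452178955078)
top0 house 1411 [168. 198.] me
[... 3139 characters left out ...]
059570312, 199.857177734375), 57.70893096923828)
scene0 base 580 [138. 229.] mean [ 392.4 -456.7    5.5] rect ((390.5120544433594, -475.5235595703125), (125.64125061035156, 142.74844360351562), 40.984535217285156)
scene0 jar/cup 231 [298. 191.] mean [402.9   6.9  58.2] rect ((400.4912414550781, 7.989875793457031), (47.05434036254883, 46.03520584106445), 11.593585014343262)
scene0 jar/cup 34 [359. 224.] mean [548.6 136.7  67.4] rect ((547.8702392578125, 135.7411346435547), (28.693506240844727, 11.990121841430664), 40.48043441772461)
scene0 jar/cup 98 [314. 288.] mean [688.  -24.7  50.8] rect ((688.8901977539062, -26.74310874938965), (18.81147003173828, 60.251258850097656), 0.5080692768096924)
```

Choice confirmed in the crops: the hood is white-metal with a dark bar (bar centre around top (196,206)), on the grey housing. The target is the plate with the 150×187 base and 70×109 block. The two cameras differ by about 4 mm in x, so I'll refine with the wrist camera from above the bar. Moving there now.

apply_moves(
  plan=[
    {"translation": [0, 0, 0.1], "yaw": 0},
    {"translation": [0.1, 0.2, 0.15], "yaw": 0.1},
    {"translation": [0.36, 0.7, 0.15], "yaw": 0.81},
    {"translation": [0.36, 0.7, 0.15], "yaw": 0.81},
    {"translation": [0.36, 0.7, 0.15], "yaw": 0.81},
    {"translation": [0.36, 0.7, 0.15], "yaw": 0.81},
    {"translation": [0.36, 0.7, 0.15], "yaw": 0.81},
    {"translation": [0.36, 0.7, 0.15], "yaw": 0.81},
    {"translation": [0.36, 0.7, 0.15], "yaw": 0.81},
    {"translation": [0.36, 0.7, 0.15], "yaw": 0.81},
    {"translation": [0.36, 0.7, 0.15], "yaw": 0.81},
    {"translation": [0.36, 0.7, 0.15], "yaw": 0.81},
  ],
  hand=0,
)

```text
time_s: 1.35
ee_pos: [315.7, -156.9, 305.6]
eef_rot: [[-0.002, 0.038, 0.999], [-0.0, 0.999, -0.038], [-1.0, -0.0, -0.002]]
wrist_force: [-0.2, 0.4, -0.2]
grip_width: 85.9
```

apply_moves(
  plan=[
    {"translation": [0.355, 0.69, 0], "yaw": 0.81},
    {"translation": [0.355, 0.69, 0], "yaw": 0.81},
    {"translation": [0.355, 0.69, 0], "yaw": 0.81},
    {"translation": [0.355, 0.69, 0], "yaw": 0.81},
    {"translation": [0.355, 0.69, 0], "yaw": 0.81},
    {"translation": [0.355, 0.69, 0], "yaw": 0.81},
    {"translation": [0.355, 0.69, 0], "yaw": 0.81},
    {"translation": [0.355, 0.69, 0], "yaw": 0.81},
    {"translation": [0.355, 0.69, 0], "yaw": 0.81},
    {"translation": [0.355, 0.69, 0], "yaw": 0.81},
    {"translation": [0.355, 0.69, 0], "yaw": 0.81},
    {"translation": [0.355, 0.69, 0], "yaw": 0.81},
  ],
)

```text
time_s: 2.55
ee_pos: [493.3, 186.7, 305.8]
eef_rot: [[-0.0, -0.942, 0.335], [-0.001, 0.335, 0.942], [-1.0, -0.0, -0.001]]
wrist_force: [0.5, 0.5, 0.0]
grip_width: 85.1
```

```bash
python3 - <<'E'
from h import *
print(get_obs()['ee_pos'],get_obs()['qpos'])
snap('wrist','w1')
E
```

```text
[493.25236018 186.65946618 305.83487548] [ 2.07688355e+01  8.26860341e+00  8.32628743e+00  9.00958648e+01
 -7.29869766e-02  4.03147871e+01]
```

View pics/w1.png

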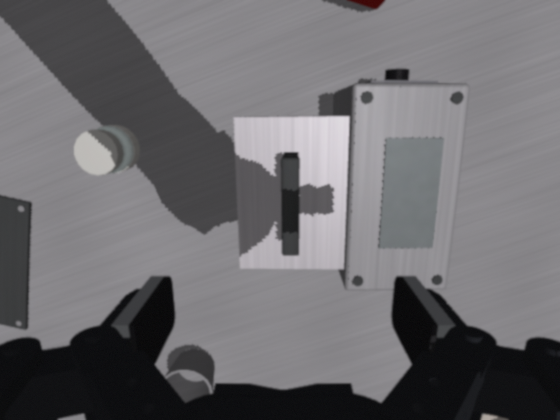

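The wrist view shows the hood's top at corners (234,117), (350,115), (346,269) and (239,269). The bar is at about (290,204) and the housing is to the right.

```bash
python3 - <<'E'
from h import *
f=load('w1'); W=cloud(f); x,y,z=W[...,0],W[...,1],W[...,2]
crop(f,220,100,370,290,'c4',3)
hp=np.array([px(f,u,v,135) for u,v in [(234,117),(350,115),(346,269),(239,269)]]);print(hp.round(1),hp.mean(0))
d=hp[2]+hp[3]-hp[0]-hp[1]; print('hood y dir',np.degrees(np.arctan2(d[1],d[0])))
for lo,hi,n in((165,185,'bar'),(132,140,'hood'),(124,131.5,'house')):
    m=((z>lo)&(z<hi)).astype(np.uint8); m[280:]=0
    k,l,st,ce=cv2.connectedComponentsWithStats(m)
    for i in range(1,k):
        if st[i,4]>150:
            P=W[l==i]; print(n,st[i],np.median(P,0).round(1),cv2.minAreaRect(P[:,:2].astype(np.float32)))
E
```

```text
[[418.2 171.3 135. ]
 [448.4 261.3 135. ]
 [577.7 218.5 135. ]
 [544.9 126.2 135. ]] [497.31857946 194.34330175 135.        ]
hood y dir -18.950179275647482
bar [ 281  156   18  100 1780] [494.8 192.  173.3] ((496.6253662109375, 191.23106384277344), (13.534711837768555, 77.75145721435547), 71.0126724243164)
hood [ 294  116   56  154 5335] [501.4 223.6 132.9] ((505.909912109375, 216.94412231445312), (45.2561149597168, 136.30874633789062), 70.89071655273438)
house [  345    83   125   197 21378] [515.6 291.3 126.8] ((524.922119140625, 289.8957214355469), (99.75796508789062, 177.73477172851562), 71.09503173828125)
house [ 233  116   66  153 6659] [480.3 167.9 130.3] ((490.6863098144531, 172.88223266601562), (54.343544006347656, 136.77188110351562), 70.7243423461914)
```

View pics/c4.png

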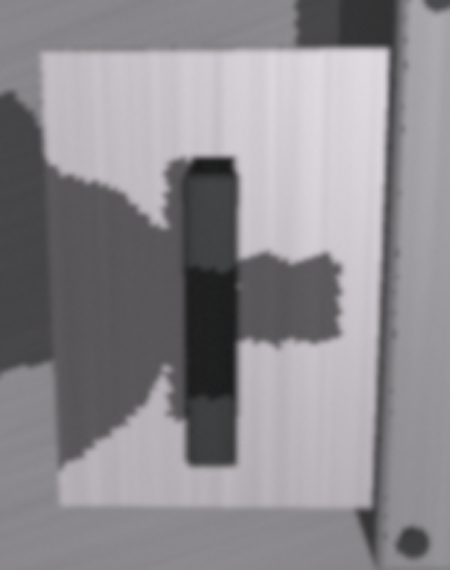

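apply_moves(
  plan=[
    {"translation": [0.0055, 0.0097, -0.05], "yaw": 0.006},
    {"translation": [0.0055, 0.0097, -0.12], "yaw": 0.006},
    {"translation": [0.0055, 0.0097, -0.2], "yaw": 0.006},
    {"translation": [0.0055, 0.0097, -0.25], "yaw": 0.006},
    {"translation": [0.0055, 0.0097, -0.28], "yaw": 0.006},
    {"translation": [0.0055, 0.0097, -0.3], "yaw": 0.006},
    {"translation": [0.0055, 0.0097, -0.307], "yaw": 0.006},
    {"translation": [0.0055, 0.0097, -0.307], "yaw": 0.006},
    {"translation": [0.0055, 0.0097, -0.307], "yaw": 0.006},
  ],
)

```text
time_s: 3.5
ee_pos: [496.5, 191.7, 153.5]
eef_rot: [[0.002, -0.946, 0.325], [-0.001, 0.325, 0.946], [-1.0, -0.002, -0.0]]
wrist_force: [0.4, -0.2, -0.9]
grip_width: 85.3
```

```bash
python3 - <<'E'
from h import *
snap('wrist','w2'); f=snap('scene','s2'); crop(f,320,120,460,250,'c5',5)
E
```

```text
(no output)
```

View pics/w2.png

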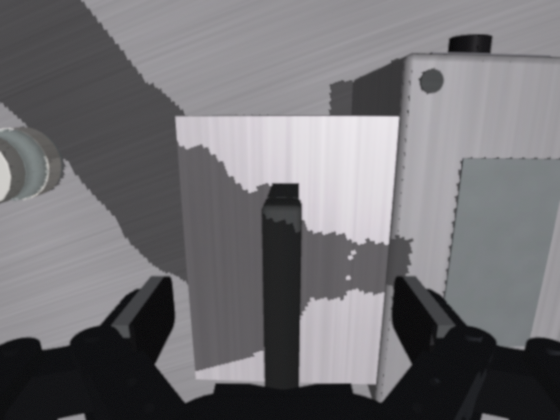

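View pics/c5.png

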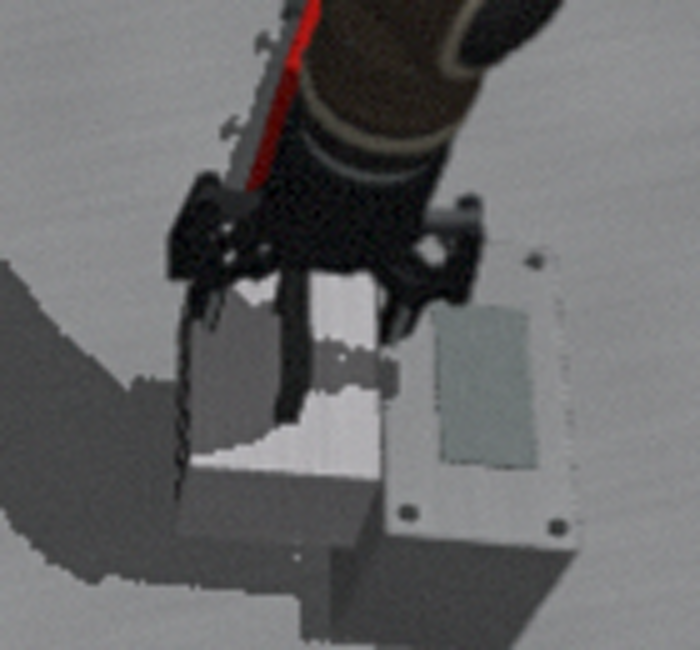

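The bar is centred between the fingers: it sits at u≈282 and the finger midpoint is at about 283. Closing.

apply_moves(
  plan=[
    {"translation": [0, 0, 0], "yaw": 0},
    {"translation": [0, 0, 0], "yaw": 0},
    {"translation": [0, 0, 0], "yaw": 0},
    {"translation": [0, 0, 0], "yaw": 0},
    {"translation": [0, 0, 0], "yaw": 0},
    {"translation": [0, 0, 0], "yaw": 0},
    {"translation": [0, 0, 0], "yaw": 0},
    {"translation": [0, 0, 0], "yaw": 0},
    {"translation": [0, 0, 0], "yaw": 0},
    {"translation": [0, 0, 0], "yaw": 0},
    {"translation": [0, 0, 0], "yaw": 0},
    {"translation": [0, 0, 0], "yaw": 0},
  ],
  hand=255,
)

```text
time_s: 4.8
ee_pos: [496.6, 191.8, 153.8]
eef_rot: [[0.002, -0.946, 0.325], [-0.001, 0.325, 0.946], [-1.0, -0.002, 0.0]]
wrist_force: [-1.4, -1.9, 5.7]
grip_width: 12.6
```

Gripped. Next, lift 26 mm.

apply_moves(
  plan=[
    {"translation": [0, 0, 0.006], "yaw": 0},
    {"translation": [0, 0, 0.014], "yaw": 0},
    {"translation": [0, 0, 0.022], "yaw": 0},
    {"translation": [0, 0, 0.03], "yaw": 0},
    {"translation": [0, 0, 0.038], "yaw": 0},
    {"translation": [0, 0, 0.046], "yaw": 0},
    {"translation": [0, 0, 0.052], "yaw": 0},
    {"translation": [0, 0, 0.053], "yaw": 0},
    {"translation": [0, 0, 0.053], "yaw": 0},
    {"translation": [0, 0, 0.053], "yaw": 0},
  ],
)

```text
time_s: 5.8
ee_pos: [496.5, 191.8, 180.1]
eef_rot: [[0.002, -0.946, 0.325], [-0.001, 0.325, 0.946], [-1.0, -0.002, -0.0]]
wrist_force: [-0.2, 0.1, -4.9]
grip_width: 12.8
```

```bash
python3 - <<'E'
from h import *
o=get_obs();print(o['ee_pos'],o['wrist_force'],o['wrist_torque'],o['grip_width'])
f=snap('wrist','w3'); g=snap('top','t3'); crop(g,140,155,260,250,'c6',6)
W=cloud(f); z=W[...,2]
for n,w in (('w2',cloud(load('w2'))),('w3',W)):
    m=w[130:260,330:380,2]; print(n,np.nanmedian(m), np.nanmedian(w[320:370,210:250,2]))
E
```

```text
[496.49920722 191.78042888 180.12786657] [-0.18471043  0.11720712 -4.86364916] [-0.01066602 -0.05879255 -0.01751423] 12.80498860323794
w2 132.76388956734274 130.24330719922335
w3 158.74842213631123 246.7450956380031
```

View pics/w3.png

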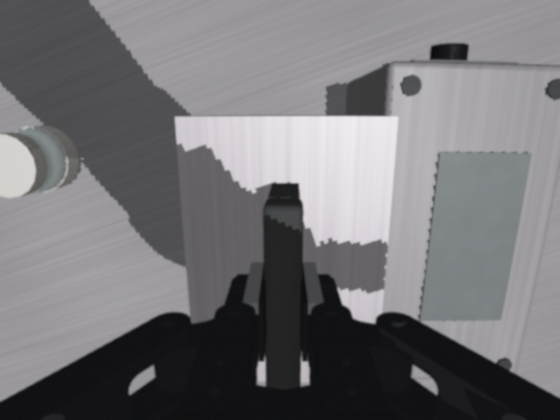

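View pics/c6.png

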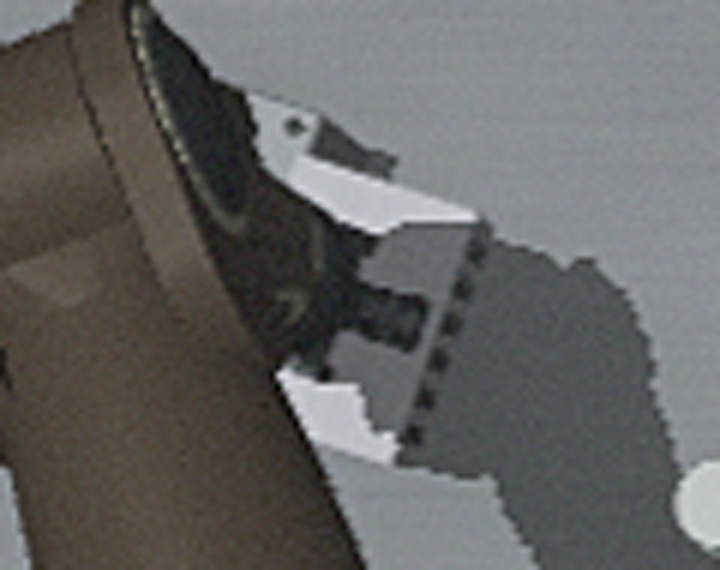

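The hood rose 26 mm level, and the wrist carries 4.9 N. Pulling straight off along −x_h (71°).

apply_moves(
  plan=[
    {"translation": [-0.002, -0.006, 0], "yaw": 0},
    {"translation": [-0.005, -0.0145, 0], "yaw": 0},
    {"translation": [-0.0085, -0.0247, 0], "yaw": 0},
    {"translation": [-0.012, -0.035, 0], "yaw": 0},
    {"translation": [-0.0165, -0.048, 0], "yaw": 0},
    {"translation": [-0.021, -0.061, 0], "yaw": 0},
    {"translation": [-0.0265, -0.077, 0], "yaw": 0},
    {"translation": [-0.0325, -0.0945, 0], "yaw": 0},
    {"translation": [-0.0325, -0.0945, 0], "yaw": 0},
  ],
)

```text
time_s: 6.8
ee_pos: [479.7, 143.3, 180.2]
eef_rot: [[0.002, -0.945, 0.326], [-0.001, 0.326, 0.945], [-1.0, -0.002, -0.001]]
wrist_force: [0.6, 0.2, -5.0]
grip_width: 12.8
```

```bash
python3 - <<'E'
from h import *
o=get_obs();print(o['ee_pos'],o['wrist_force'],o['wrist_torque'],o['grip_width'])
f=snap('wrist','w4')
E
```

```text
[479.69810411 143.33688893 180.18186525] [ 0.556972    0.19139312 -4.99944214] [-0.00357422  0.00491757 -0.03935263] 12.812140296193412
```

View pics/w4.png

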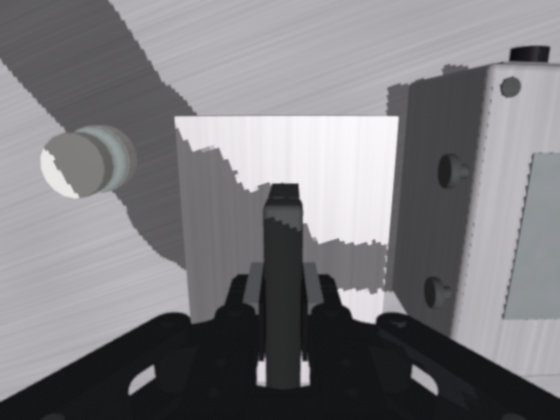

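The hood is off and the screws are visible and free, at (452,172) and (436,292). Now raise it, turn to the plate's yaw, and stop beside the plate so the wrist camera can see past the hood.

apply_moves(
  plan=[
    {"translation": [0, 0, 0.015], "yaw": 0},
    {"translation": [0, 0, 0.05], "yaw": 0},
    {"translation": [0, -0.01, 0.09], "yaw": 0},
    {"translation": [0.01, -0.04, 0.13], "yaw": -0.02},
    {"translation": [0.03, -0.08, 0.165], "yaw": -0.04},
    {"translation": [0.05, -0.13, 0.19], "yaw": -0.06},
    {"translation": [0.075, -0.19, 0.2], "yaw": -0.08},
    {"translation": [0.1, -0.25, 0.2], "yaw": -0.1},
    {"translation": [0.125, -0.31, 0.2], "yaw": -0.12},
    {"translation": [0.145, -0.365, 0.2], "yaw": -0.14},
    {"translation": [0.16, -0.405, 0.2], "yaw": -0.15},
    {"translation": [0.168, -0.427, 0.2], "yaw": -0.152},
    {"translation": [0.172, -0.436, 0.2], "yaw": -0.152},
    {"translation": [0.172, -0.436, 0.2], "yaw": -0.152},
    {"translation": [0.172, -0.436, 0.2], "yaw": -0.152},
  ],
)

```text
time_s: 8.35
ee_pos: [565.9, -73.2, 280.4]
eef_rot: [[0.002, -0.842, 0.54], [-0.0, 0.54, 0.842], [-1.0, -0.002, 0.001]]
wrist_force: [0.0, 0.6, -4.7]
grip_width: 12.7
```

```bash
python3 - <<'E'
from h import *
o=get_obs();print(o['ee_pos'],o['eef_rot'][:,2],o['wrist_force'],o['grip_width'])
f=snap('wrist','w5'); W=cloud(f); x,y,z=W[...,0],W[...,1],W[...,2]
g=(x>330)&(x<600)&(y>-400)&(y<-110)
for lo,hi,n in((17,40,'block'),(2.5,40,'all')):
    m=(g&(z>lo)&(z<hi)).astype(np.uint8)
    k,l,st,ce=cv2.connectedComponentsWithStats(m)
    for i in range(1,k):
        if st[i,4]>150:
            P=W[l==i]; print(n,st[i],np.median(P,0).round(1),cv2.minAreaRect(P[:,:2].astype(np.float32)))
E
```

```text
[565.86448651 -73.18938851 280.40282568] [5.39641637e-01 8.41894646e-01 5.55444858e-04] [ 2.13312373e-04  6.08919741e-01 -4.72344922e+00] 12.679205428000966
block [  64  130   77   99 6347] [ 459.6 -238.1   24.9] ((460.8335876464844, -241.1728515625), (71.72444915771484, 109.63080596923828), 57.259002685546875)
all [   35    91   147   165 20587] [ 457.  -231.9    5.1] ((461.4259338378906, -241.23587036132812), (151.20962524414062, 190.8820343017578), 57.562156677246094)
```

View pics/w5.png

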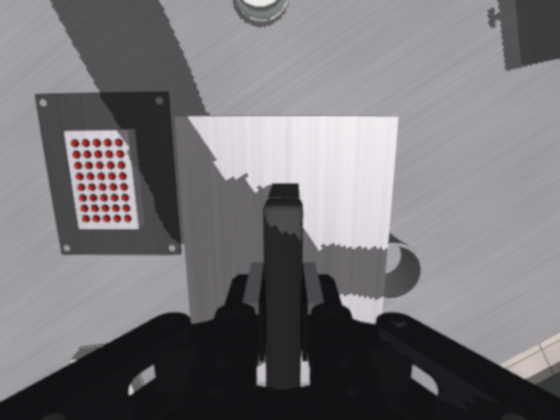

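```bash
python3 - <<'E'
from h import *
f=load('w5'); o=get_obs(); t=o['ee_pos']; R=o['eef_rot']; zt=t[2]-153.8+60+75
ty=np.r_[R[:2,1],0];tz=np.r_[R[:2,2],0]
for u,v in [(176,117),(398,116)]:
    p=px(f,u,v,zt)-t; print(p@ty,p@tz)
    if True:
        q=px(f,u+4,v+4)if u<200 else px(f,u-4,v+4); print(' depth',q.round(1))
W=cloud(f);m=(W[...,2]>250)&(W[...,2]<266);m[300:]=False
P=W[m]-t; print('hood top extent y',np.percentile(P@ty,[.5,99.8]),'z',np.percentile(P@tz,[.2,99.8]),np.median(W[m][:,2]))
# bar-end estimates
m=(W[...,2]>290)&(W[...,2]<310);m[:170]=False;m[230:]=False;m[:,:255]=False;m[:,310:]=False
P=W[m]-t; print('bar far end y',np.percentile(P@ty,[99.5]),'z',np.percentile(P@tz,[1,99]))
E
```

```text
67.06669195677198 -44.1765914110198
 depth [487.2 -74.8 256.9]
67.49947752765442 49.17922740705212
 depth [536.4   2.9 259.9]
hood top extent y [-18.6493743   67.31694297] z [-46.03776645  49.66893201] 258.24288647110393
bar far end y [38.57164652] z [-6.12956742  7.33575619]
```

The wrist camera puts the plate at (461,-241.5) with yaw 57.4°. The hood's centre is within about 1 mm of the TCP, so the target is (460.5,-242.5). Moving over it, then down to a rim height of about 45 mm.

apply_moves(
  plan=[
    {"translation": [-0.01, -0.016, 0], "yaw": 0},
    {"translation": [-0.035, -0.056, 0], "yaw": 0},
    {"translation": [-0.065, -0.105, 0], "yaw": 0},
    {"translation": [-0.1, -0.16, 0], "yaw": 0},
    {"translation": [-0.135, -0.217, 0], "yaw": 0},
    {"translation": [-0.165, -0.265, 0], "yaw": 0},
    {"translation": [-0.19, -0.305, 0], "yaw": 0},
    {"translation": [-0.205, -0.329, 0], "yaw": 0},
    {"translation": [-0.211, -0.3386, 0], "yaw": 0},
    {"translation": [-0.211, -0.3386, 0], "yaw": 0},
    {"translation": [-0.211, -0.3386, -0.02], "yaw": 0},
    {"translation": [-0.211, -0.3386, -0.06], "yaw": 0},
    {"translation": [-0.211, -0.3386, -0.11], "yaw": 0},
    {"translation": [-0.211, -0.3386, -0.16], "yaw": 0},
    {"translation": [-0.211, -0.3386, -0.21], "yaw": 0},
    {"translation": [-0.211, -0.3386, -0.25], "yaw": 0},
    {"translation": [-0.211, -0.3386, -0.275], "yaw": 0},
    {"translation": [-0.211, -0.3386, -0.283], "yaw": 0},
    {"translation": [-0.211, -0.3386, -0.283], "yaw": 0},
    {"translation": [-0.211, -0.3386, -0.283], "yaw": 0},
  ],
)

```text
time_s: 10.4
ee_pos: [461.0, -242.5, 139.9]
eef_rot: [[0.003, -0.842, 0.539], [-0.001, 0.539, 0.842], [-1.0, -0.003, 0.001]]
wrist_force: [0.7, 0.3, -3.6]
grip_width: 13.2
```

```bash
python3 - <<'E'
from h import *
o=get_obs();print(o['ee_pos'],o['eef_rot'][:,2],o['wrist_force'],o['grip_width'])
f=snap('wrist','w6'); g=snap('scene','s6'); crop(g,150,160,290,290,'c7',5); g=snap('top','t6'); crop(g,285,165,395,275,'c8',5)
E
```

```text
[ 461.00634092 -242.48503505  139.89820065] [5.39182186e-01 8.42188871e-01 6.90253615e-04] [ 0.74722469  0.28021445 -3.6189577 ] 13.163291819250626
```

View pics/w6.png

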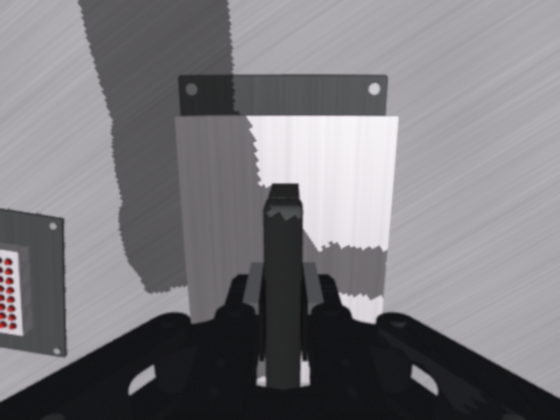

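View pics/c7.png

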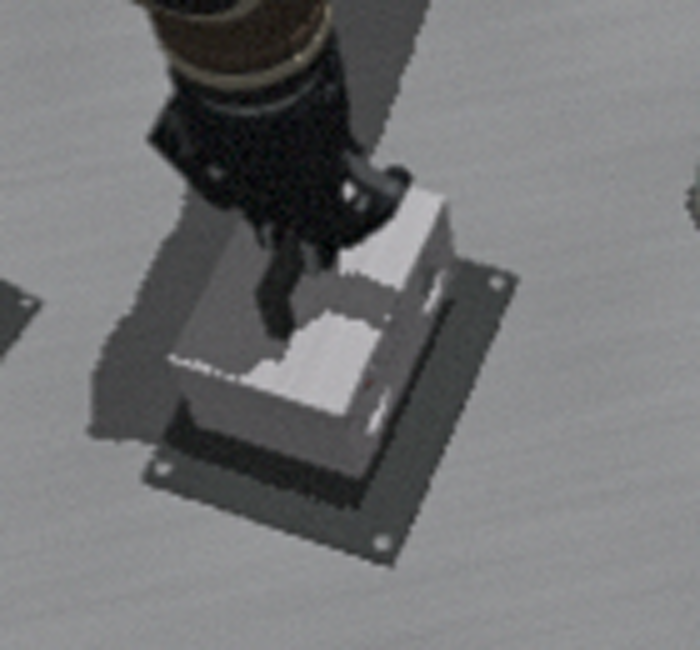

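View pics/c8.png

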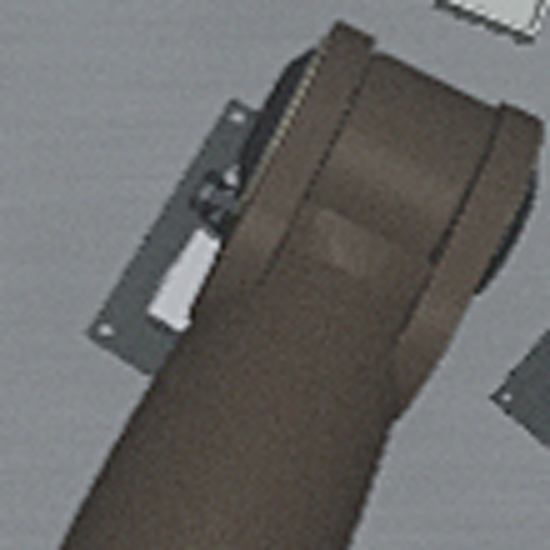

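```bash
python3 - <<'E'
from h import *
f=load('w6'); o=get_obs(); t=o['ee_pos']; R=o['eef_rot']; zt=t[2]-153.8+135
ty=np.r_[R[:2,1],0];tz=np.r_[R[:2,2],0]
for n,u,v,z in [('hood',176,117,zt),('hood',398,116,zt),('plate',179,76,6),('plate',387,76,6)]:
    p=px(f,u,v,z)-t; print(n,(p@ty).round(1),(p@tz).round(1))
E
```

```text
hood 67.1 -43.9
hood 67.6 49.3
plate 93.9 -72.1
plate 94.0 74.4
```

Everything is aligned within about 1.5 mm, against 9 mm to spare. Lowering, slowly at the end.

apply_moves(
  plan=[
    {"translation": [-0.001, -0.0016, -0.006], "yaw": 0},
    {"translation": [-0.001, -0.0016, -0.016], "yaw": 0},
    {"translation": [-0.001, -0.0016, -0.028], "yaw": 0},
    {"translation": [-0.001, -0.0016, -0.04], "yaw": 0},
    {"translation": [-0.001, -0.0016, -0.052], "yaw": 0},
    {"translation": [-0.001, -0.0016, -0.062], "yaw": 0},
    {"translation": [-0.001, -0.0016, -0.069], "yaw": 0},
    {"translation": [-0.001, -0.0016, -0.073], "yaw": 0},
    {"translation": [-0.001, -0.0016, -0.076], "yaw": 0},
    {"translation": [-0.001, -0.0016, -0.078], "yaw": 0},
    {"translation": [-0.001, -0.0016, -0.078], "yaw": 0},
    {"translation": [-0.001, -0.0016, -0.078], "yaw": 0},
  ],
)

```text
time_s: 11.75
ee_pos: [460.9, -243.0, 102.7]
eef_rot: [[0.006, -0.842, 0.539], [-0.001, 0.539, 0.842], [-1.0, -0.005, 0.002]]
wrist_force: [-2.5, 5.3, 5.4]
grip_width: 12.8
```

```bash
python3 - <<'E'
from h import *
o=get_obs();print(o['ee_pos'],o['wrist_force'],o['wrist_torque'],o['grip_width'])
f=snap('wrist','w7'); g=snap('scene','s7'); crop(g,150,160,290,290,'c9',5)
for n in('w6','w7'):
    W=cloud(load(n)); print(n,[np.nanmedian(W[a:b,c:d,2]).round(1) for a,b,c,d in((125,160,185,230),(125,160,340,390),(200,240,200,240),(280,310,345,375))])
E
```

```text
[ 460.87794254 -242.99108438  102.671646  ] [-2.49174342  5.3119363   5.42591937] [0.82666781 0.66644619 0.01616907] 12.84909369791821
w6 [np.float64(116.7), np.float64(118.5), np.float64(116.9), np.float64(118.7)]
w7 [np.float64(79.9), np.float64(81.2), np.float64(79.9), np.float64(81.3)]
```

View pics/c9.png

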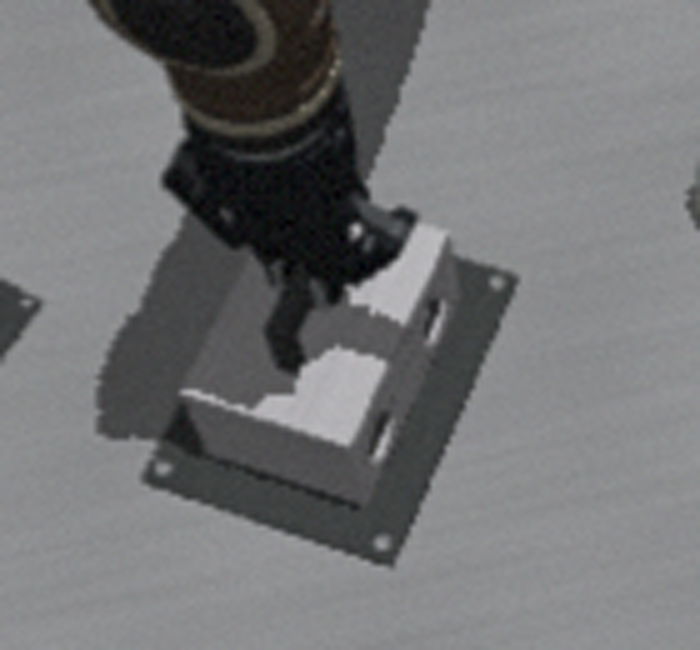

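View pics/w7.png

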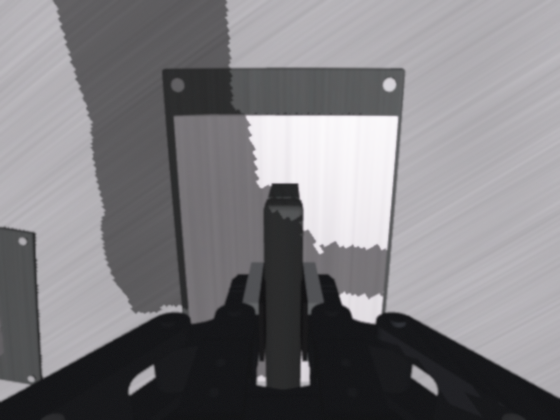

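```bash
python3 - <<'E'
from h import *
o=get_obs(); t=o['ee_pos']; R=o['eef_rot']
ty=np.r_[R[:2,1],0]/np.linalg.norm(R[:2,1]);tz=np.r_[R[:2,2],0]
def plane(n,lo,hi,rows=None,sel=None):
    W=cloud(load(n)); m=(W[...,2]>lo)&(W[...,2]<hi)
    if rows: m[rows:]=False
    P=W[m]; 
    D=P-t; a=D@ty;b=D@tz
    k=(abs(a)<66)&(abs(b)<46)&((abs(b)>12)|(abs(a)>45)); P=P[k];a=a[k];b=b[k]
    A=np.c_[a,b,np.ones(len(a))]; c,*_=np.linalg.lstsq(A,P[:,2],rcond=None); print(n,len(a),'slope ty,tz deg',np.degrees(c[:2]).round(2),'z0',c[2].round(1),'a range',a.min().round(),a.max().round())
plane('s6',112,130); plane('s7',74,92); plane('w6',112,130,300); plane('w7',74,92,300)
E
python3 - <<'E'
import sys; sys.path.insert(0,'.')
import os; os.chdir('.')
from h import *
# base plane from scene0, slope check
W=cloud(load('scene0')); x,y,z=W[...,0],W[...,1],W[...,2]
m=(z>132)&(z<140)&(y<265)&(y>100)&(x>400); print('hood top hung scene',np.median(z[m]))
m=(x>380)&(x<550)&(y>-340)&(y<-150)&(z>4)&(z<9); print('base scene',np.median(z[m]))
crop(load('s7'),170,205,240,270,'c10',10)
E
```

```text
s6 878 slope ty,tz deg [-0.01  1.38] z0 119.7 a range -66.0 65.0
s7 836 slope ty,tz deg [0.02 1.1 ] z0 82.3 a range -66.0 66.0
w6 27384 slope ty,tz deg [-0.09  1.53] z0 117.7 a range -21.0 66.0
w7 27559 slope ty,tz deg [0.05 1.17] z0 80.5 a range -21.0 66.0
hood top hung scene 133.88317607455474
base scene 6.440670719844093
```

View pics/c10.png

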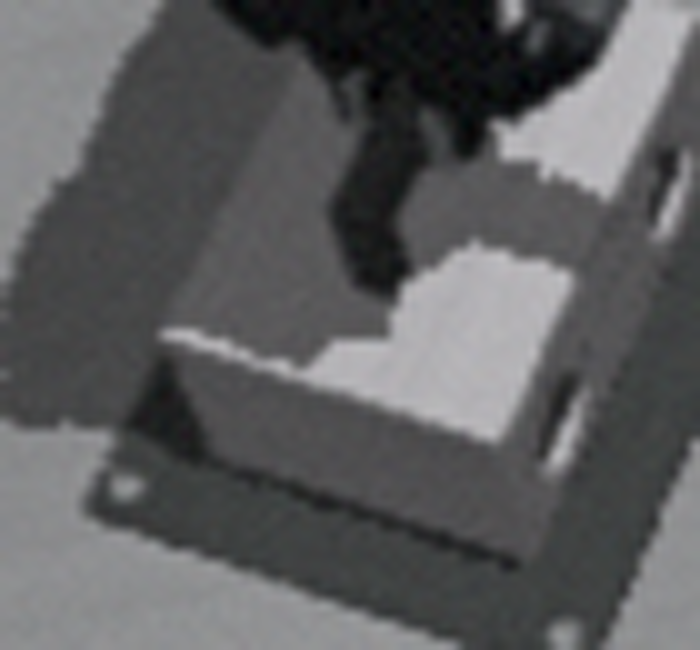

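Both cameras agree that the hood is rolled about 1.1° around the bar, so its +x side is about 2 mm high. It hung that way on the screws, and the −x rim is now touching with about 10 N. There is no end-to-end tilt. I'll press a little further to level it before letting go.

apply_moves(
  plan=[
    {"translation": [0, 0, -0.0045], "yaw": 0},
    {"translation": [0, 0, -0.005], "yaw": 0},
    {"translation": [0, 0, -0.006], "yaw": 0},
    {"translation": [0, 0, -0.0065], "yaw": 0},
    {"translation": [0, 0, -0.0065], "yaw": 0},
  ],
)

```text
time_s: 12.35
ee_pos: [461.4, -242.4, 102.3]
eef_rot: [[0.008, -0.843, 0.539], [-0.001, 0.539, 0.843], [-1.0, -0.007, 0.004]]
wrist_force: [-5.7, 8.5, 14.2]
grip_width: 12.9
```

```bash
cat >> h.py <<'E'
def plane(n,lo,hi,c,yaw,rows=None):
    a_=np.radians(yaw); tz=np.array([np.cos(a_),np.sin(a_),0]); ty=np.array([-tz[1],tz[0],0])
    W=cloud(load(n)); m=(W[...,2]>lo)&(W[...,2]<hi)
    if rows: m[rows:]=False
    P=W[m]; D=P-np.array(c); a=D@ty;b=D@tz
    k=(abs(a)<66)&(abs(b)<46)&((abs(b)>14)|(abs(a)>45)); P=P[k];a=a[k];b=b[k]
    co,*_=np.linalg.lstsq(np.c_[a,b,np.ones(len(a))],P[:,2],rcond=None)
    print(n,len(a),'slope y,x deg',np.degrees(co[:2]).round(2),'z0',co[2].round(1),'edges x',(co[2]-48*co[1]).round(1),(co[2]+48*co[1]).round(1))
E
python3 - <<'E'
from h import *
f=snap('wrist','w8'); g=snap('scene','s8')
for n in('w8','s8'): plane(n,72,94,[461,-242.5,0],57.4,300 if n[0]=='w' else None)
plane('scene0',128,142,[496.5,191.5,0],71); plane('top0',128,142,[494,191.5,0],71); plane('w1',126,142,[496.5,191.5,0],71,280)
plane('w3',150,170,[496.5,191.8,0],71,300)
plane('w4',150,170,[479.7,143.3,0],71,300)
plane('w5',248,272,[566,-73.2,0],57.4,300)
crop(g,170,205,240,270,'c11',10)
E
```

```text
w8 26930 slope y,x deg [0.06 0.74] z0 80.1 edges x 79.5 80.8
s8 820 slope y,x deg [0.08 0.55] z0 81.9 edges x 81.4 82.3
scene0 1124 slope y,x deg [-0.02  2.22] z0 133.1 edges x 131.3 135.0
top0 871 slope y,x deg [0.19 1.58] z0 132.7 edges x 131.4 134.0
w1 12105 slope y,x deg [-0.01  2.33] z0 131.4 edges x 129.4 133.4
w3 26846 slope y,x deg [-0.    1.49] z0 157.9 edges x 156.7 159.2
w4 26808 slope y,x deg [-0.    1.48] z0 158.0 edges x 156.7 159.2
w5 26717 slope y,x deg [0.01 1.49] z0 258.2 edges x 256.9 259.4
```

View pics/c11.png

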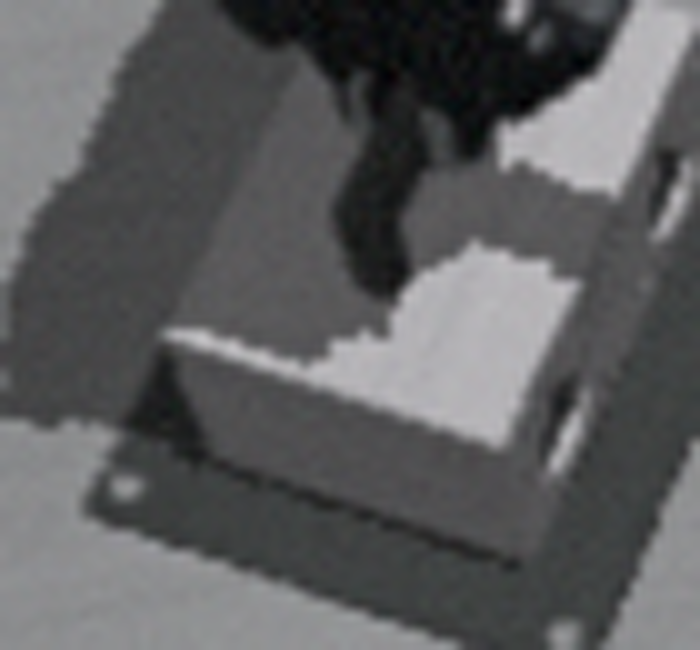

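Levelling works: the roll is down to about 0.65°. Pressing a bit more.

apply_moves(
  plan=[
    {"translation": [0, 0, -0.007], "yaw": 0},
    {"translation": [0, 0, -0.0085], "yaw": 0},
    {"translation": [0, 0, -0.01], "yaw": 0},
    {"translation": [0, 0, -0.011], "yaw": 0},
    {"translation": [0, 0, -0.011], "yaw": 0},
  ],
)

```text
time_s: 12.95
ee_pos: [462.3, -241.3, 101.6]
eef_rot: [[0.013, -0.843, 0.538], [-0.0, 0.538, 0.843], [-1.0, -0.011, 0.007]]
wrist_force: [-8.0, 12.3, 27.3]
grip_width: 12.7
```

```bash
python3 - <<'E'
from h import *
f=snap('wrist','w9'); g=snap('scene','s9')
for n in('w9','s9'): plane(n,72,94,[461,-242.5,0],57.4,300 if n[0]=='w' else None)
E
```

```text
w9 26833 slope y,x deg [0.04 0.04] z0 79.6 edges x 79.6 79.6
s9 825 slope y,x deg [ 0.25 -0.11] z0 81.4 edges x 81.5 81.3
```

The hood is flat now: slopes are within 0.25° and the top is level at seated height. I'll release while holding the target, then retreat straight up.

apply_moves(
  plan=[
    {"translation": [0, 0, -0.008], "yaw": 0},
    {"translation": [0, 0, -0.008], "yaw": 0},
    {"translation": [0, 0, -0.006], "yaw": 0},
    {"translation": [0, 0, -0.004], "yaw": 0},
    {"translation": [0, 0, 0], "yaw": 0},
    {"translation": [0, 0, 0], "yaw": 0},
    {"translation": [0, 0, 0], "yaw": 0},
    {"translation": [0, 0, 0], "yaw": 0},
    {"translation": [0, 0, 0], "yaw": 0},
    {"translation": [0, 0, 0], "yaw": 0},
    {"translation": [0, 0, 0], "yaw": 0},
    {"translation": [0, 0, 0], "yaw": 0},
  ],
  hand=0,
)

```text
time_s: 14.25
ee_pos: [462.3, -241.3, 101.5]
eef_rot: [[0.013, -0.843, 0.538], [-0.0, 0.538, 0.843], [-1.0, -0.011, 0.007]]
wrist_force: [-0.3, -0.0, -0.0]
grip_width: 85.4
```

```bash
python3 - <<'E'
from h import *
f=snap('wrist','w10'); g=snap('scene','s10'); crop(g,150,160,290,290,'c12',5)
for n in('w10','s10'): plane(n,72,94,[461,-242.5,0],57.4,300 if n[0]=='w' else None)
E
```

```text
w10 28171 slope y,x deg [-0.  0.] z0 79.6 edges x 79.6 79.6
s10 789 slope y,x deg [0.09 0.09] z0 81.4 edges x 81.3 81.4
```

View pics/w10.png

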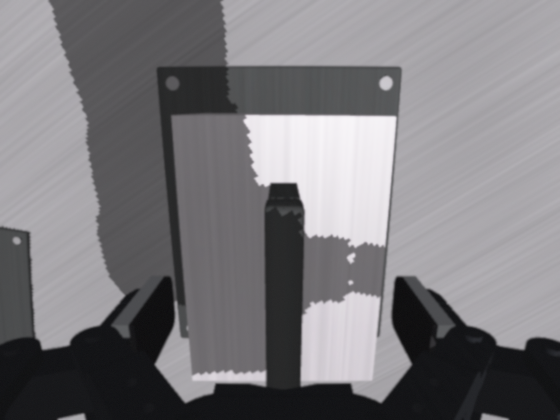

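View pics/c12.png

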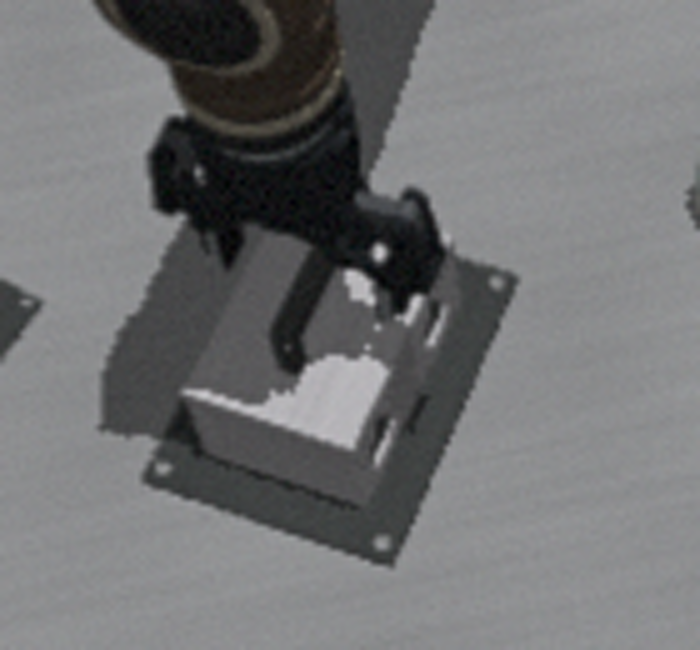

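The hood is released and flat, with the bar free between the open fingers. Retreating up and aside.

apply_moves(
  plan=[
    {"translation": [0, 0, 0.02], "yaw": 0},
    {"translation": [0, 0, 0.06], "yaw": 0},
    {"translation": [0, 0, 0.13], "yaw": 0},
    {"translation": [0, 0, 0.22], "yaw": 0},
    {"translation": [0, 0, 0.3], "yaw": 0},
    {"translation": [-0.05, 0.1, 0.38], "yaw": 0},
    {"translation": [-0.1, 0.2, 0.4], "yaw": 0},
    {"translation": [-0.15, 0.3, 0.4], "yaw": 0},
    {"translation": [-0.2, 0.4, 0.4], "yaw": 0},
    {"translation": [-0.25, 0.45, 0.4], "yaw": 0},
    {"translation": [-0.25, 0.45, 0.4], "yaw": 0},
    {"translation": [-0.25, 0.45, 0.4], "yaw": 0},
  ],
)

```text
time_s: 15.55
ee_pos: [335.8, -14.7, 303.1]
eef_rot: [[0.016, -0.845, 0.535], [-0.0, 0.535, 0.845], [-1.0, -0.014, 0.008]]
wrist_force: [0.1, 0.2, -0.3]
grip_width: 85.7
```

```bash
python3 - <<'E'
from h import *
f=snap('top','t11'); g=snap('scene','s11'); crop(g,150,160,290,290,'c13',5)
for n in('t11','s11'): plane(n,72,94,[461,-242.5,0],57.4)
for n in('top0','t11','scene0','s11'):
    W=cloud(load(n)); x,y,z=W[...,0],W[...,1],W[...,2]
    for nm,c,lo,hi in(('jar',(398,7),50,70),('cup',(686,-28),40,65),('tray',(670,-340),15,40)):
        m=(abs(x-c[0])<70)&(abs(y-c[1])<70)&(z>lo)&(z<hi)
        if m.sum()>8: print(n,nm,W[m][:,:2].mean(0).round(1))
W=cloud(load('t11'));m=(abs(W[...,0]-461)<90)&(abs(W[...,1]+242)<90)&(W[...,2]>77)&(W[...,2]<86); print(cv2.minAreaRect(W[m][:,:2].astype(np.float32)))
E
```

```text
t11 940 slope y,x deg [ 0.13 -0.04] z0 80.5 edges x 80.5 80.4
s11 1114 slope y,x deg [ 0.09 -0.1 ] z0 81.3 edges x 81.4 81.2
top0 jar [395.1   7.3]
top0 cup [713.8 -27. ]
top0 tray [ 660.4 -386.3]
t11 jar [406.    6.1]
t11 cup [713.8 -27.2]
t11 tray [ 659.5 -386.9]
scene0 jar [401.6   7.1]
scene0 cup [710.3 -24.9]
scene0 tray [ 671.3 -387.4]
s11 jar [402.1   7. ]
s11 cup [710.1 -24.9]
s11 tray [ 670.5 -387.5]
((459.0757141113281, -242.45608520507812), (95.7392349243164, 135.63453674316406), 57.28913497924805)
```

View pics/s11.png

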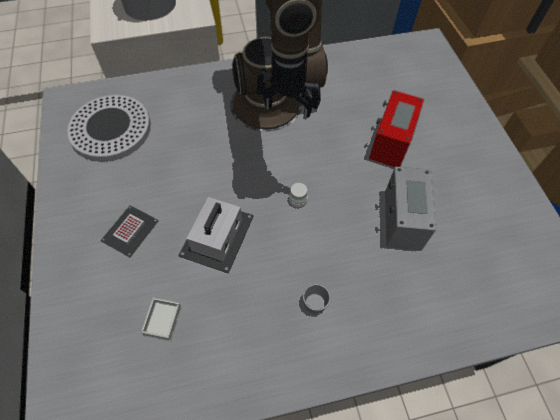

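View pics/c13.png

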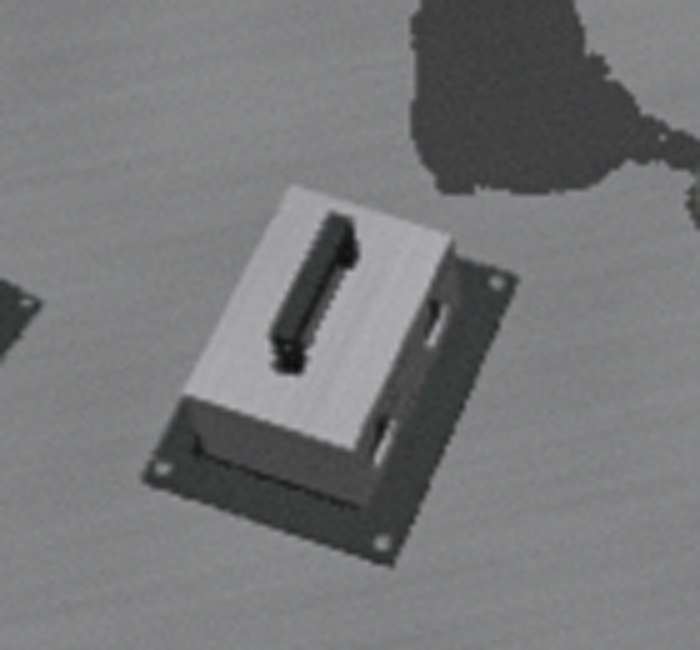

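View pics/t11.png

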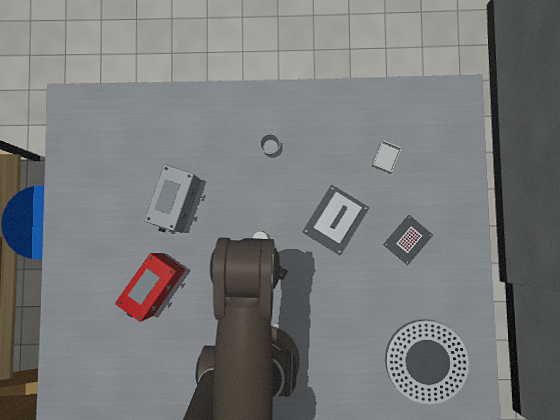

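The final views show the hood flat on the large plate at scene (214,230). The jar, cup and tray have not moved; the jar's shift in the top view comes from the arm partly hiding it. Handing in.

```bash
python3 -c "
from rig import *
print(sign_off()); print(get_obs()['time_s'])"
```

```text
the job is handed in; nothing more can be done
None
the job is handed in; nothing more can be done
```

The hood is off the two screws, sits flat over the larger capsule plate, and is released. I handed the job in at about 15.7 s of the 43 s allowed. I lifted the hood 26 mm, pulled it 50 mm straight off the housing, and lowered it over the plate.

**Tilt when lowering:** the hood was gripped with about 1.5° of roll left from how it hung, so one long edge of the rim touched first. I pressed lightly to level it before opening the fingers. The wrist force reached about 31 N, against the 120 N limit.

**Last checks:**
- **Seating:** in the top and scene cameras the hood's slope is 0.13° or less. Its top reads 80.5–81.3 mm against the 81 mm expected.
- **Position:** it is centred on the plate within about 2 mm.
- **Robot:** the gripper is open, clear of everything, with about 0 N on the wrist.
- **Other things:** the cup and tray are unmoved within 1 mm in both cameras. The jar is unmoved in the scene camera.

**Readings that disagreed:**
- The top and scene cameras differ by about 4 mm in x, so I aimed with the wrist camera instead.
- The jar seems to shift 11 mm in the top view, but the arm partly hides it there.
- A thin dark line shows under one short edge of the hood in the scene view. I took it for shadow, because the heights show no gap.

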